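# File the pin tins into the feed lane

## Robot

A 7-joint arm with a two-finger parallel gripper is mounted at the origin on the work surface. World frame = base frame: x ahead of the robot, y to its left, z up, the work surface at z = 0. Lengths are in m, angles in rad, forces in N, time in s.
With the tool pointing down it reaches from about 0.425 to 0.95 m from the base axis. Payload 4.7 kg.
Tool frame: the origin (TCP) lies on the centre line of the jaws, within the pads' length; the fingertips stand robot.nose_length ahead of it and the grasp point (between the pads) lies 8 mm behind it (robot.nose_length is the distance from the TCP to the fingertips, in m); z points along the fingers, y is the line along which they close (so a half turn about z gives the same grasp; the last joint's range is limited). The gripper opens to 85 mm and grips with 20 to 120 N. Pads are 22 mm wide; open, the fingers measure 114 mm over their backs; the gripper's body (76 mm by 85 mm) begins 54 mm behind the grasp point. The pads swing forward as they close: fully open they stand 13 mm farther back than shut.
Start: joints at [-1.341, 0.469, -0.049, 1.532, 0.024, 1.141, -0.082], TCP at [0.173, 0.653, 0.242] pointing down, gripper open.
Joint ranges: [-2.59, 2.59], [-0.33, 1.99], [-1.39, 1.29], [0.1, 2.45], [-1.04, 4.18], [0.21, 1.99], [-2.66, 2.66]. Speed limits (rad/s): [2.57, 2.57, 3.14, 3.14, 3.14, 3.14, 3.14].

## Interface

Orientations are given as [roll, pitch, yaw] about the fixed x, y, z axes, in that order (R = Rz(yaw) Ry(pitch) Rx(roll)).
In Python, from plant import robot gives the robot as it stands. Calls block until the motion is done:
- robot.goto(position, orientation): joint-space move of the TCP to a pose.
- robot.move_straight(position, vel=0.15, attitude=None, contact_N=None): straight line of the TCP; attitude=None keeps the orientation; vel is the mean speed in m/s. With contact_N (N) it stops when the force on the tool has changed by that much, and returns True; else False.
- robot.move_joints(angles): joint-space move.
- robot.grip(opening, strength=None): opening from 0.0 (shut) to 1.0 (fully open); strength is the grip in N (None keeps the last); returns when the fingers have stopped.
- robot.sleep(seconds).
- robot.inverse_kinematics(position, orientation): joint angles nearest the present ones, or None.
- robot.sense(): the state.
- robot.grab_frame(name): name is "scene" or "side" or "wrist"; returns a dict with "image" (384x512x3 uint8, red, green, blue), "range_z" (384x512 float32, m along the optical axis (not along the pixel's ray), 0 where there is no reading), "fx", "fy", "cx", "cy" (pixels), "R" (3x3) and "t" (3): a world point X has camera coordinates R X + t. Camera axes: x right, y down, z forward; pixel columns grow to the right and rows downward; lengths in m; the calibration is good to about 2 mm. A picture is of the moment at which its call begins.
A pose or a line that the arm cannot do raises robot.IKError and nothing moves.
- robot.close_job(): hands the job in; it is judged then, once.
The state is a dict: "t": time; "joint_pos": joint angles; "joint_velocities": joint speeds; "effort": joint torques, N m; "tcp_pos": TCP position; "tcp_rot": TCP orientation; "wrist_force": force on the tool from outside, world axes, zero at the start; "torque": the same for the moment, N m; "opening": opening from 0.0 (shut) to 1.0 (fully open); "gripper_force": force on a finger pad.
Only numpy, scipy, OpenCV 4.12 (cv2) and the standard library are available. Lean on these libraries where they do the work, as an engineer would, in place of code of your own. Each camera call takes 0.05 s, during which the arm holds its last target. There are 200 camera calls.

## Task

Two round pin tins are piled one on the other and a third, the same size, stands apart. Lift the top tin off the pile and feed it first, at the open mouth of the guide lane; then slide the other two to the lane along the bench without lifting them, and push them in behind it one at a time. In the end the first tin must be up against the end stop and all three stand upright in single file, each touching the next; leave everything else on the bench where it is.

Things in the scene. Friction and masses are not known exactly. Their poses are not given: they have to be found in the camera images.
- tin_top: Round lidded steel tin standing upright on its base, 56 mm diameter, 60 mm high, about 0.22 kg. Origin: centre of its underside, z up. It starts on top of tin_low (underside 60 mm above the bench).
- tin_low: Round lidded steel tin standing upright on its base, 56 mm diameter, 60 mm high, about 0.22 kg. Origin: centre of its underside, z up. It starts on the bench, carrying tin_top.
- tin_single: Round lidded steel tin standing upright on its base, 56 mm diameter, 60 mm high, about 0.22 kg. Origin: centre of its underside, z up. It starts alone on the bench.
- lane: Aluminium guide lane fixed to the bench. Origin: on the bench at the end stop's inner face, mid-lane; x runs along the lane out to the open mouth, z up. Rails 62 mm apart inside, 8 mm thick, 20 mm high, straight to x = 200 mm; no floor, tins slide on the bench. Stop plate x = -12 to 0 mm, 94 wide, 82 high. Three tins touching in file have centres at x = 28, 84 and 140 mm.
- lane_mouth (a point): Centre of the lane's open mouth, on the bench, 237 mm from the stop (same axes as the lane). From 200 to 237 mm the rails flare from 62 to about 96 mm apart (inner faces).
- lane_guard (a point): Middle of the portal's crossbar top, 140 mm from the stop, 80 mm above the bench. The portal is 12 mm along the lane; its 6 mm wide posts stand 43 mm either side of the centre line. From it two 6 mm wires, 12 mm either side of the centre line, undersides 68 mm high, run over the lane from the stop to 155 mm: nothing can be lowered in there.
- oil_bottle: Bystander: white oil bottle, 42 mm diameter, 130 mm high; origin at the centre of its underside.
- small_tin: Bystander: small steel tin, 38 mm diameter, 28 mm high; origin at the centre of its underside. Not one of the three tins.
- padlock: Bystander: brass padlock standing, 24 x 44 mm, 68 mm high with its shackle; origin at the centre of its underside.
- lock_cylinder: Bystander: brass lock cylinder standing, 36 mm diameter, 35 mm high; origin at the centre of its underside.
- screwdriver: Bystander: screwdriver 170 mm long lying along its x axis.
- wrench: Bystander: wrench 150 mm long lying along its x axis.
- blank_box: Bystander: cardboard box 50 x 90 x 45 mm (x, y, z); origin at the centre of its underside.
Mind the look-alikes: they are no part of the job. What is shaped like the tin_low but turquoise or yellow is not meant.

How it is judged:
By the outcome, as a careful person would: the job done as asked, in the order asked, and still so for the second after the job is handed in, with the robot touching nothing.
It also fails if it takes over 72 s, if anything falls off the work surface, if the arm or the gripper's body presses on something with over 40 N, if the wrist force passes 120 N, or if a joint passes its speed limit or range.

## Working session

There is one attempt and no reset: what is moved stays moved. The work goes in short steps, each a Python script; the robot and the scene stay as the last script left them, time stands still between calls to the robot, and variables do not carry over. Pictures are saved under pics/ and viewed, at most 10 in all, crops included, and the job is handed in when it is done.

```bash
mkdir -p pics; ls
python3 - <<'E'
from plant import robot
import cv2,numpy as np,pickle
print(robot.nose_length); s=robot.sense(); print(s)
for n in("scene","side"):
    f=robot.grab_frame(n); pickle.dump(f,open(f"{n}.pkl","wb")); cv2.imwrite(f"pics/{n}0.png",f["image"][:,:,::-1])
    print(n,f["fx"],f["cx"],f["cy"],(-f["R"].T@f["t"]).round(3),f["R"].round(2).tolist())
E
```

```text
pics
0.011
{'t': 0.0, 'joint_pos': array([-1.34093596,  0.46945453, -0.04862108,  1.53371762,  0.0240734 ,
        1.1409732 , -0.0822812 ]), 'joint_velocities': array([ 0.00136862,  0.00036967,  0.0008559 , -0.00018778, -0.00014343,
       -0.00091644,  0.00201095]), 'effort': array([-4.41915436e-04, -5.10312009e+01, -4.67089063e-02, -2.37704462e+01,
        1.07462975e-02,  7.50225823e-03,  7.31407596e-06]), 'tcp_pos': array([0.172542  , 0.65198657, 0.24124261]), 'tcp_rot': array([-3.13962461e+00,  3.61441914e-05,  2.88289548e+00]), 'wrist_force': array([ 0.33316143,  0.59682135, -0.05309979]), 'torque': array([ 0.00336836,  0.00413131, -0.01115405]), 'gripper_force': 0.0, 'opening': 0.9967753111479661}
scene 396.01109788752916 257.67950074159637 190.716948730793 [ 1.258 -0.288  0.917] [[0.32, 0.95, -0.02], [0.7, -0.24, -0.67], [-0.64, 0.2, -0.74]]
side 350.7286493745179 249.95322127172633 195.9688660044503 [ 0.208 -0.633  0.656] [[0.87, -0.5, -0.0], [-0.32, -0.56, -0.76], [0.37, 0.66, -0.65]]
```

View pics/scene0.png

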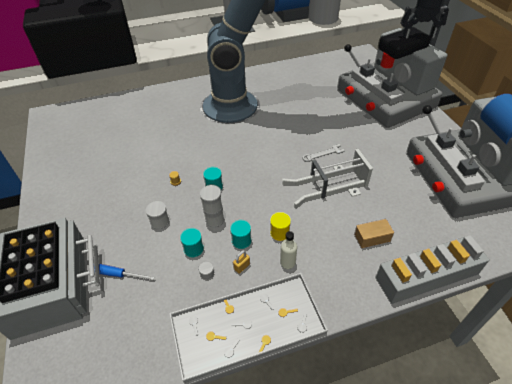

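View pics/side0.png

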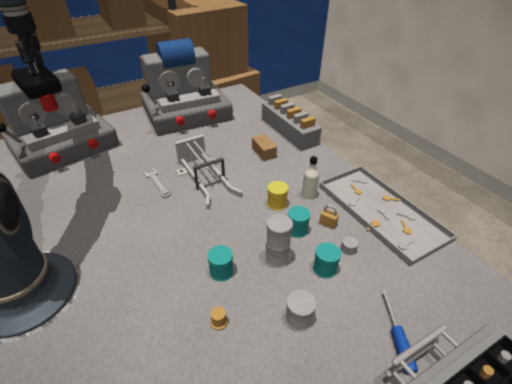

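Tin candidates in the scene view: the grey pile at (211,200) and the grey single at (157,215) are the right ones. The turquoise tins at (213,178), (192,242) and (241,234), the yellow one at (280,226) and the small tin at (206,269) are look-alikes. The lane runs from its mouth at about (290,190) to the stop at (365,168). Next I'll make a top-down map from the depth images.

```bash
cat > h.py <<'E'
import numpy as np,cv2
def cloud(f):
    v,u=np.mgrid[:384,:512]; z=f["range_z"]; m=z>0
    P=np.stack([(u-f["cx"])*z/f["fx"],(v-f["cy"])*z/f["fy"],z],-1)[m]
    return (P-f["t"])@f["R"], f["image"][m]
def circ(P,r=0.028):   # fit known-radius circle to side+top points
    from scipy.optimize import least_squares
    return least_squares(lambda c:np.hypot(*(P-c).T)-r,P.mean(0),loss="soft_l1",f_scale=.002).x
E
python3 - <<'E'
import pickle,numpy as np,cv2
from h import *
S=pickle.load(open("scene.pkl","rb"));D=pickle.load(open("side.pkl","rb"))
# map: x 0.3..0.95 rows, y -.35...45 cols; 1mm/px
x0,x1,y0,y1=.3,.9,-.35,.45
im=np.zeros((600,800,3),np.uint8);H=np.full((600,800),-1.)
for f in(S,D):
    P,C=cloud(f);k=(P[:,2]<.2)&(P[:,2]>-.02)&(P[:,0]>x0)&(P[:,0]<x1)&(P[:,1]>y0)&(P[:,1]<y1);P,C=P[k],C[k]
    o=np.argsort(P[:,2]);P,C=P[o],C[o]
    for p,c in zip(P,C):
        r,q=int((x1-p[0])*1000),int((y1-p[1])*1000)
        if p[2]>H[r,q]-.0: H[max(r-1,0):r+2,max(q-1,0):q+2]=p[2]; im[max(r-1,0):r+2,max(q-1,0):q+2]=c[::-1]
cv2.imwrite("pics/top.png",im)
g=cv2.applyColorMap(np.uint8(np.clip(H*1700,0,255)),cv2.COLORMAP_JET); 
cv2.imwrite("pics/toph.png",g)
def loc(f,u,v):
    z=f["range_z"][v,u];p=np.array([(u-f["cx"])*z/f["fx"],(v-f["cy"])*z/f["fy"],z]);return (f["R"].T@(p-f["t"])).round(3)
for n,u,v in[("pile",211,193),("single",157,210),("t1",213,174),("t2",192,236),("t3",241,229),("yel",280,220),("bottle",290,240),("mouthL",285,182),("mouthR",297,203)]: print(n,loc(S,u,v))
A=[cloud(S)[0],cloud(D)[0]]
for n,c,zt in[("pile",loc(S,211,193),.12),("single",loc(S,157,210),.06)]:
  for P in A:
    k=(np.hypot(P[:,0]-c[0],P[:,1]-c[1])<.05)&(abs(P[:,2]-zt)<.006);Q=P[k]
    (x,y),r=cv2.minEnclosingCircle(Q[:,:2].astype(np.float32))
    print(n,k.sum(),Q[:,:2].mean(0).round(4),np.median(Q[:,2]).round(4),round(x,4),round(y,4),round(r,4))
E
```

```text
pile [ 0.535 -0.195  0.124]
single [ 0.492 -0.347  0.063]
t1 [ 0.4   -0.163  0.057]
t2 [ 0.612 -0.272  0.062]
t3 [ 0.632 -0.143  0.061]
yel [ 0.638 -0.033  0.062]
bottle [ 0.744 -0.049  0.117]
mouthL [0.467 0.049 0.014]
mouthR [0.564 0.05  0.019]
pile 290 [ 0.5328 -0.1982] 0.1219 0.5306 -0.1966 0.0297
pile 419 [ 0.5257 -0.1981] 0.1199 0.5274 -0.1969 0.0293
single 267 [ 0.4854 -0.351 ] 0.0618 0.4827 -0.3514 0.0299
single 620 [ 0.4794 -0.3507] 0.0598 0.481 -0.349 0.0287
```

View pics/top.png

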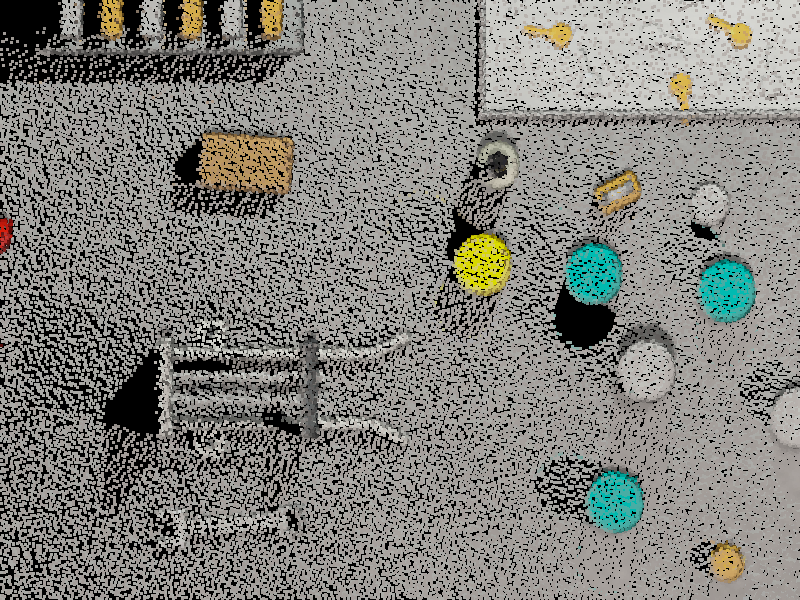

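The top-down map (1 mm/px) shows:
- **Tins:** the grey pile is at (646,370), which is about (0.529,-0.197). The grey single is at (800,418), about (0.482,-0.350).
- **Lane:** it lies along y, with the stop at column ~170 and the mouth at ~405.

Next I'll fit the lane, take a close crop to check the choice, and test IK.

Run:
```python
import pickle,numpy as np,cv2
from h import *
from plant import robot
S=pickle.load(open("scene.pkl","rb"));D=pickle.load(open("side.pkl","rb"))
c=np.hstack([cv2.resize(S["image"][160:290,130:260],(400,400)),cv2.resize(D["image"][190:330,220:360],(400,400))])
cv2.imwrite("pics/crop.png",c[:,:,::-1])
for f in(S,D):
  P=cloud(f)[0]
  k=(P[:,2]>.014)&(P[:,2]<.026)&(P[:,1]>.09)&(P[:,1]<.26)&(abs(P[:,1]-.138)>.02)&(P[:,0]>.44)&(P[:,0]<.58)
  for s in(-1,1):
    Q=P[k&(s*(P[:,0]-.513)>.022)]
    a=np.polyfit(Q[:,1],Q[:,0],1)
    for _ in range(5):
        r=Q[:,0]-np.polyval(a,Q[:,1]);Q=Q[abs(r)<.006];a=np.polyfit(Q[:,1],Q[:,0],1)
    print("rail",s,len(Q),a.round(4),"x@.1,.25",np.polyval(a,[.1,.25]).round(4),np.median(Q[:,2]).round(4))
  T=P[(P[:,2]>.074)&(P[:,2]<.09)&(P[:,0]>.44)&(P[:,0]<.58)&(P[:,1]>.05)&(P[:,1]<.32)]
  for n,m in(("stop",T[T[:,1]>.24]),("bar",T[T[:,1]<.18])):
    print(n,len(m),m.mean(0).round(4),np.percentile(m,[3,97],0).round(3).tolist(), "slope",np.polyfit(m[:,0],m[:,1],1).round(3))
for yaw in(0,np.pi/2,-np.pi/2):
  print(yaw,[None if (q:=robot.inverse_kinematics(p,[np.pi,0,yaw])) is None else q.round(2) for p in([.529,-.197,.1],[.482,-.35,.035],[.51,0,.035],[.51,.1,.035])])
```

```text
rail -1 60 [-0.0041  0.4795] x@.1,.25 [0.4791 0.4785] 0.0211
rail 1 143 [0.0014 0.5483] x@.1,.25 [0.5485 0.5487] 0.0212
stop 159 [0.5164 0.2784 0.0806] [[0.472, 0.247, 0.075], [0.559, 0.29, 0.086]] slope [0.021 0.268]
bar 147 [0.5148 0.1413 0.0802] [[0.47, 0.128, 0.074], [0.557, 0.169, 0.085]] slope [-0.033  0.158]
rail -1 76 [0.0024 0.4733] x@.1,.25 [0.4736 0.4739] 0.0199
rail 1 64 [-0.0117  0.5453] x@.1,.25 [0.5441 0.5424] 0.0194
stop 125 [0.5085 0.2829 0.0797] [[0.465, 0.254, 0.074], [0.553, 0.293, 0.084]] slope [-0.011  0.289]
bar 138 [0.5091 0.1414 0.0786] [[0.466, 0.134, 0.074], [0.553, 0.166, 0.082]] slope [-0.003  0.143]
0 [array([-0.41,  0.66,  0.98,  1.97, -0.7 ,  0.9 , -0.63]), array([-0.16,  0.91,  1.1 ,  1.93, -1.01,  0.99, -0.13]), array([-0.59,  0.58,  0.66,  2.12, -0.61,  0.63, -1.07]), array([-0.69,  0.56,  0.54,  2.09, -0.5 ,  0.61, -1.37])]
1.5707963267948966 [array([-0.43,  0.68,  1.02,  1.97, -0.74,  0.92,  0.97]), array([-0.07,  0.79,  0.91,  1.93, -0.84,  0.86,  1.3 ]), array([-0.43,  0.53,  0.45,  2.11, -0.41,  0.58,  0.31]), array([-0.56,  0.53,  0.37,  2.09, -0.34,  0.58,  0.04])]
-1.5707963267948966 [array([-0.48,  0.73,  1.11,  1.97, -0.81,  0.97, -2.1 ]), array([-0.16,  0.91,  1.1 ,  1.93, -1.01,  0.99, -1.7 ]), array([-0.86,  0.81,  1.1 ,  2.13, -1.  ,  0.87, -2.27]), array([ 0.56,  0.87, -1.19,  2.03,  1.01,  1.  ,  1.99])]
```

View pics/crop.png

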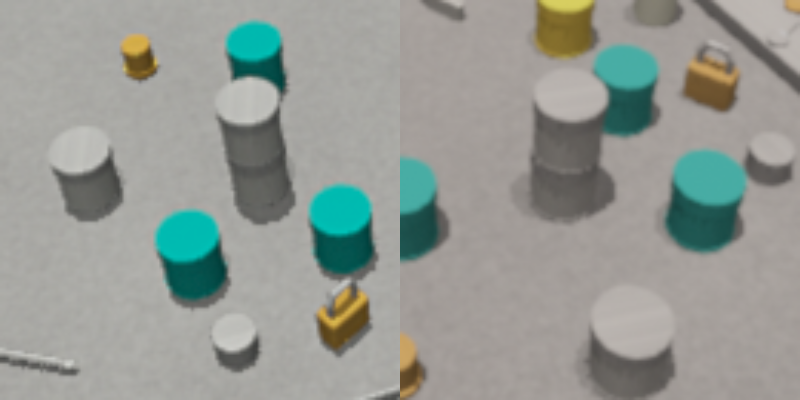

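The crop confirms plain grey tins for the pile and the single; the turquoise tins are separate. The lane axis runs along world y with its centre at x≈0.511 and the stop face at y≈0.281. Now I'll take the top tin.

```bash
cat >> h.py <<'E'
from plant import robot
CX,Y0=.5115,.281
DOWN=[np.pi,0,np.pi/2]
def L(x,z): return [CX,Y0-x,z]
def st(m=""):
    s=robot.sense(); print(m,"t%.2f"%s["t"],s["tcp_pos"].round(4),"F",s["wrist_force"].round(1),"op%.3f"%s["opening"],"gf%.1f"%s["gripper_force"])
def push(to=179):
    robot.grip(0.0)
    c=robot.move_straight(L(260,.034),vel=.12,contact_N=25); st("a%s"%c)
    c=robot.move_straight(L(to,.034),vel=.05,contact_N=15); st("pushed %s"%c)
E
python3 - <<'E'
from h import *
robot.goto([.529,-.197,.20],DOWN); st()
robot.move_straight([.529,-.197,.094],vel=.15,contact_N=15); st()
robot.grip(.3,40); st("grip")
robot.move_straight([.529,-.197,.115],vel=.08); st("lift")
robot.move_straight(L(262,.115),vel=.2)
print(robot.move_straight(L(262,.0345),vel=.07,contact_N=4)); st("down")
f=robot.grab_frame("scene"); cv2.imwrite("pics/s1.png",cv2.resize(f["image"][120:300,130:400],(780,520))[:,:,::-1])
E
```

```text
t3.33 [ 0.5295 -0.1961  0.1999] F [-0.5  0.2 -0.4] op0.999 gf0.0
 t4.18 [ 0.5296 -0.1975  0.0947] F [0.4 0.2 0.7] op0.994 gf0.0
grip t4.58 [ 0.5297 -0.1972  0.0951] F [-1.2 -0.6  6.2] op0.646 gf42.6
lift t4.99 [ 0.5292 -0.1969  0.1154] F [-0.3  0.6 -3.2] op0.645 gf42.7Traceback (most recent call last):
  File "<stdin>", line 6, in <module>
plant.IKError: the arm cannot follow that straight line within its joint ranges
```

Run:
```python
from h import *
st(); print(robot.sense()["joint_pos"].round(2))
for yaw in(np.pi/2,np.pi/2+.3,np.pi/2-.3,np.pi/2+.8,np.pi/2-.8,-np.pi/2):
  for p in([.529,-.197,.115],[.52,-.1,.115],L(262,.115),L(262,.034),L(180,.034)):
    q=robot.inverse_kinematics(p,[np.pi,0,yaw]); print(round(yaw,2),np.round(p,2),None if q is None else q.round(2))
```

```text
t4.99 [ 0.5292 -0.1969  0.1154] F [-0.3  0.6 -3.2] op0.645 gf42.7
[-0.32  0.55  0.82  1.96 -0.53  0.86  0.79]
1.57 [ 0.53 -0.2   0.12] [-0.32  0.55  0.82  1.96 -0.53  0.86  0.79]
1.57 [ 0.52 -0.1   0.12] [-0.53  0.51  0.84  2.04 -0.52  0.82  0.62]
1.57 [ 5.1000e-01 -2.6172e+02  1.2000e-01] None
1.57 [ 5.1000e-01 -2.6172e+02  3.0000e-02] None
1.57 [ 5.1000e-01 -1.7972e+02  3.0000e-02] None
1.87 [ 0.53 -0.2   0.12] [-0.27  0.53  0.74  1.95 -0.47  0.84  1.03]
1.87 [ 0.52 -0.1   0.12] [-0.47  0.48  0.76  2.03 -0.46  0.8   0.86]
1.87 [ 5.1000e-01 -2.6172e+02  1.2000e-01] None
1.87 [ 5.1000e-01 -2.6172e+02  3.0000e-02] None
1.87 [ 5.1000e-01 -1.7972e+02  3.0000e-02] None
1.27 [ 0.53 -0.2   0.12] [-0.37  0.59  0.9   1.96 -0.59  0.88  0.54]
1.27 [ 0.52 -0.1   0.12] [-0.58  0.54  0.92  2.04 -0.58  0.84  0.38]
1.27 [ 5.1000e-01 -2.6172e+02  1.2000e-01] None
1.27 [ 5.1000e-01 -2.6172e+02  3.0000e-02] None
1.27 [ 5.1000e-01 -1.7972e+02  3.0000e-02] None
2.37 [ 0.53 -0.2   0.12] [-0.17  0.49  0.6   1.95 -0.38  0.81  1.44]
2.37 [ 0.52 -0.1   0.12] [-0.38  0.44  0.63  2.03 -0.37  0.78  1.27]
2.37 [ 5.1000e-01 -2.6172e+02  1.2000e-01] None
2.37 [ 5.1000e-01 -2.6172e+02  3.0000e-02] None
2.37 [ 5.1000e-01 -1.7972e+02  3.0000e-02] None
0.77 [ 0.53 -0.2   0.12] [-0.44  0.65  1.02  1.96 -0.7   0.93  0.14]
0.77 [ 0.52 -0.1   0.12] [-0.65  0.6   1.05  2.04 -0.68  0.89 -0.02]
0.77 [ 5.1000e-01 -2.6172e+02  1.2000e-01] None
0.77 [ 5.1000e-01 -2.6172e+02  3.0000e-02] None
0.77 [ 5.1000e-01 -1.7972e+02  3.0000e-02] None
-1.57 [ 0.53 -0.2   0.12] [-0.48  0.7   1.11  1.96 -0.77  0.98 -2.13]
-1.57 [ 0.52 -0.1   0.12] [ 0.96  0.7  -1.18  1.96  0.77  1.03  2.56]
-1.57 [ 5.1000e-01 -2.6172e+02  1.2000e-01] None
-1.57 [ 5.1000e-01 -2.6172e+02  3.0000e-02] None
-1.57 [ 5.1000e-01 -1.7972e+02  3.0000e-02] None
```

The line failed because I mixed units: `L()` was taking millimetres. I'll fix that and continue.

```bash
sed -i 's/Y0-x,z/Y0-x\/1000,z/' h.py
python3 - <<'E'
from h import *
robot.move_straight(L(262,.115),vel=.2)
print(robot.move_straight(L(262,.0345),vel=.07,contact_N=4)); st("down")
f=robot.grab_frame("scene"); cv2.imwrite("pics/s1.png",cv2.resize(f["image"][120:300,130:400],(780,520))[:,:,::-1])
E
```

```text
True
down t7.32 [0.5111 0.0189 0.0351] F [-1.6  0.3  5.5] op0.645 gf43.1
```

View pics/s1.png

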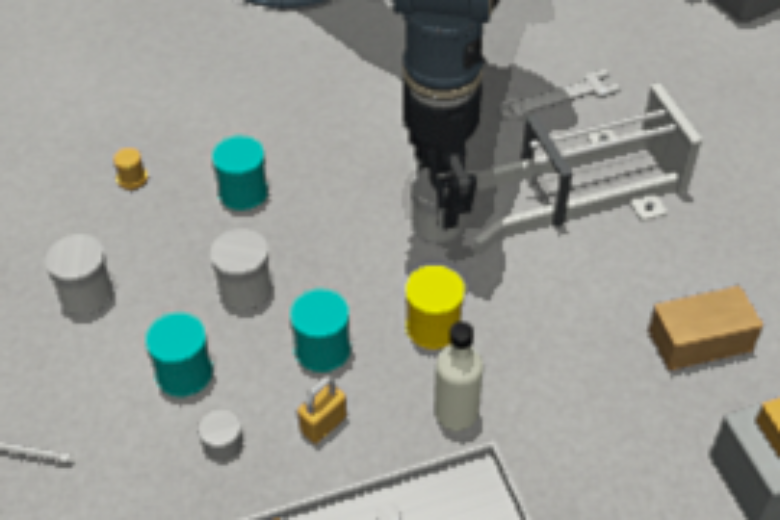

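The crop shows the tin in the gripper, on the bench at the lane mouth at about (440,215). tin_low is undisturbed at (240,270). Next: release, back off, close and push.

Run:
```python
from h import *
robot.grip(1.0); st("open")
robot.move_straight(L(315,.036),vel=.15); st("back")
push()
robot.move_straight(L(200,.036),vel=.1)
robot.move_straight(L(240,.13),vel=.25)
f=robot.grab_frame("scene");P,C=cloud(f)
for n,c in(("low",(.529,-.197)),("t1",L(140,0)[:2])):
    Q=P[(abs(P[:,2]-.06)<.007)&(np.hypot(P[:,0]-c[0],P[:,1]-c[1])<.045)]; print(n,len(Q),cv2.minEnclosingCircle(Q[:,:2].astype(np.float32)))
cv2.imwrite("pics/s2.png",cv2.resize(f["image"][120:300,130:400],(780,520))[:,:,::-1])
```

```text
open t7.78 [0.5096 0.019  0.034 ] F [ 0.8 -0.7 -0.3] op0.997 gf0.0
back t8.28 [ 0.5114 -0.0336  0.0359] F [ 0.1  0.9 -0.4] op0.999 gf0.0
aFalse t9.66 [0.5114 0.0209 0.034 ] F [-0.7 -0.2  0.1] op-0.002 gf0.0
pushed False t11.43 [0.5114 0.102  0.034 ] F [ 1.1 -0.6  1.8] op0.003 gf0.6
low 270 ((0.528708279132843, -0.1963021159172058), 0.02937178499996662)
t1 153 ((0.5120944380760193, 0.14093148708343506), 0.044190663844347)
```

View pics/s2.png

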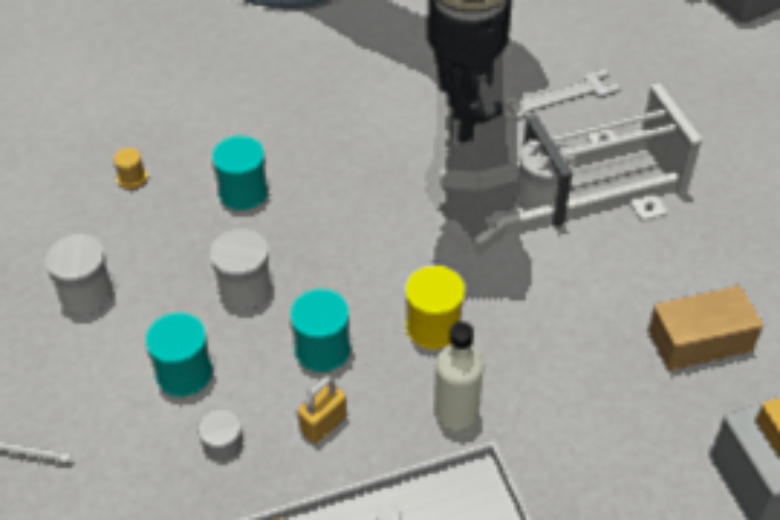

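The first tin stands in the lane under the portal at (540,170), with the bystanders unmoved. Next I'll drag tin_low.

```bash
cat >> h.py <<'E'
def fetch(x,y):
    robot.grip(1.0)
    robot.goto([x,y,.13],DOWN)
    robot.move_straight([x,y,.036],vel=.15,contact_N=15); st("at")
    robot.grip(.3,20); st("grip")
    robot.move_straight([x,y,.035],vel=.02); st("press")
    c=robot.move_straight(L(262,.035),vel=.12,contact_N=30); st("drag %s"%c)
E
python3 - <<'E'
from h import *
fetch(.529,-.197)
f=robot.grab_frame("side"); cv2.imwrite("pics/s3.png",cv2.resize(f["image"][110:340,130:400],(700,600))[:,:,::-1])
E
```

```text
at t14.89 [ 0.5296 -0.197   0.0366] F [-0.3 -0.7  0.3] op1.000 gf0.0
grip t15.28 [ 0.5295 -0.1972  0.037 ] F [-1.1  0.6  4.9] op0.644 gf21.5
press t15.53 [ 0.5295 -0.1971  0.0369] F [-2.9  2.9 14.6] op0.652 gf22.3
drag False t17.48 [0.5146 0.0157 0.0371] F [ 1.4 -5.8 10.6] op0.648 gf22.0
```

View pics/s3.png

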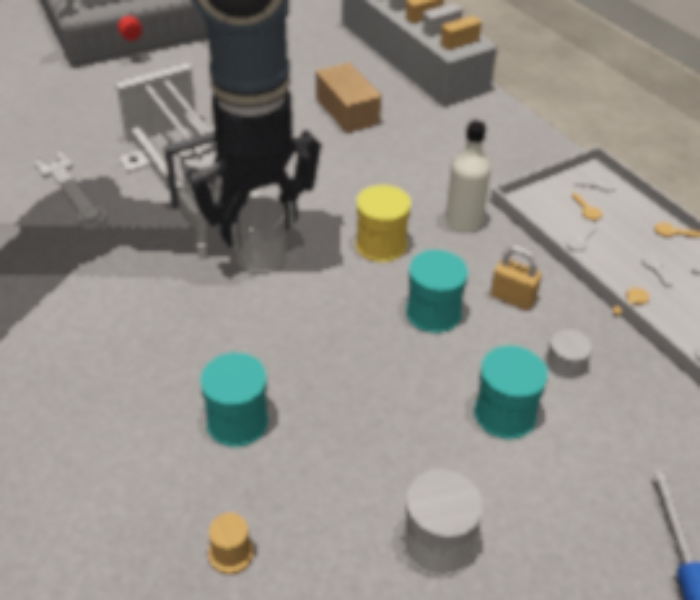

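tin_low has been dragged, in contact with the bench, to the mouth at (260,235), and everything else is in place. Next: push it in, then drag the single tin.

Run:
```python
from h import *
robot.grip(1.0)
robot.move_straight(L(315,.036),vel=.15); st("back")
push()
robot.move_straight(L(200,.036),vel=.1)
robot.move_straight(L(250,.13),vel=.25)
f=robot.grab_frame("side");P,C=cloud(f)
Q=P[(abs(P[:,2]-.06)<.007)&(np.hypot(P[:,0]-.482,P[:,1]+.35)<.045)]; print(cv2.minEnclosingCircle(Q[:,:2].astype(np.float32)))
fetch(.4815,-.350)
f=robot.grab_frame("side"); cv2.imwrite("pics/s4.png",cv2.resize(f["image"][110:340,130:400],(700,600))[:,:,::-1])
```

```text
back t18.44 [ 0.5114 -0.0336  0.0358] F [0.3 0.7 0.7] op1.003 gf0.0
aFalse t19.82 [0.5113 0.021  0.034 ] F [0.6 1.2 0.1] op0.000 gf0.0
pushed False t21.58 [0.5114 0.1017 0.034 ] F [-0.5 -4.5  4. ] op-0.003 gf2.4
((0.48077794909477234, -0.3487005829811096), 0.02906043455004692)
at t25.55 [ 0.482  -0.3503  0.0367] F [ 0.1 -0.4  0.5] op1.001 gf0.0
grip t25.93 [ 0.4822 -0.3504  0.0371] F [-0.4  1.1  6.3] op0.650 gf21.0
press t26.18 [ 0.4822 -0.3504  0.0371] F [-2.1  3.7 13.4] op0.649 gf21.8
drag False t29.41 [0.5142 0.0145 0.0372] F [-0.2 -7.6 11.9] op0.650 gf21.7
```

View pics/s4.png

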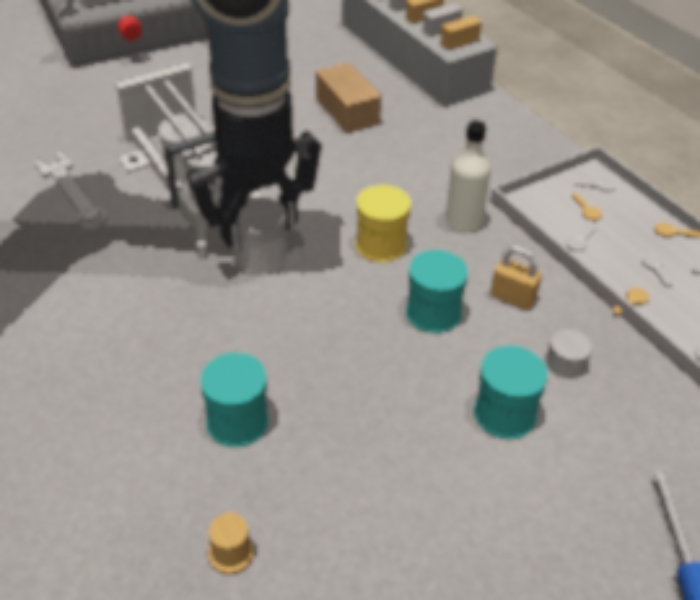

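The third tin is at the mouth at (260,240), with one tin visible under the guard. This is the final push, ending on contact at the stop.

Run:
```python
from h import *
robot.grip(1.0)
robot.move_straight(L(315,.036),vel=.15); st("back")
push(192)
c=robot.move_straight(L(170,.034),vel=.025,contact_N=16); st("final %s"%c)
robot.sleep(.3); st()
robot.move_straight(L(200,.036),vel=.08)
robot.move_straight(L(260,.2),vel=.25)
robot.goto([.45,-.2,.25],DOWN)
fs=[robot.grab_frame(n) for n in("scene","side")]
for f in fs:
    P,C=cloud(f); Q=P[(abs(P[:,2]-.06)<.006)&(abs(P[:,0]-CX)<.034)&(P[:,1]>.05)&(P[:,1]<.28)]
    print("tins y extent -> lane mm",((Y0-np.percentile(Q[:,1],[1,99]))*1000).round(1))
a=fs[0]["image"][130:220,270:390];b=fs[1]["image"][120:215,150:270]
cv2.imwrite("pics/s5.png",np.hstack([cv2.resize(a,(400,400)),cv2.resize(b,(400,400))])[:,:,::-1])
```

```text
back t30.37 [ 0.5114 -0.0336  0.0358] F [-0.6  0.4 -0.3] op0.999 gf0.0
aFalse t31.74 [0.5113 0.021  0.034 ] F [-0.3  0.4  0.3] op-0.004 gf0.0
pushed False t33.25 [0.5115 0.0886 0.0341] F [-0.1 -5.3  1.7] op0.001 gf2.5
final True t34.03 [0.5112 0.102  0.034 ] F [-0.3 -1.7  1.6] op-0.002 gf0.9
 t34.33 [0.5111 0.1013 0.0339] F [-0.   0.3  0.1] op0.002 gf0.0
tins y extent -> lane mm [168.3   1.7]
tins y extent -> lane mm [166.3   2.1]
```

View pics/s5.png

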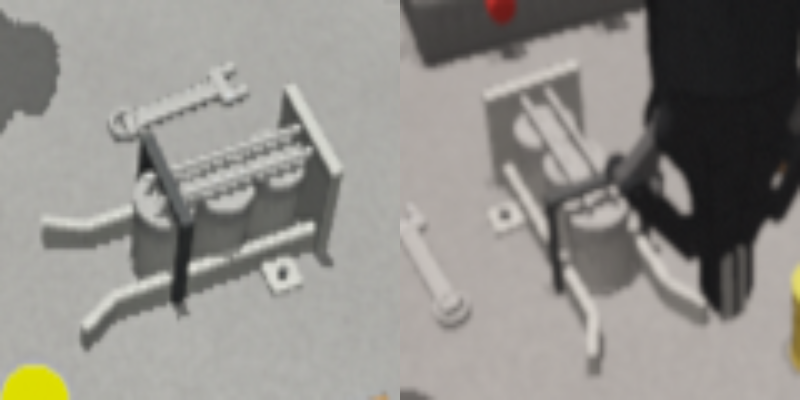

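Three tins stand upright in file between the stop and the guard. The force dropped to zero after contact, so there may be a tiny gap from rebound. I'll give one slow firm press to seat them, then back off.

Run:
```python
from h import *
robot.goto(L(235,.15),DOWN); robot.move_straight(L(225,.034),vel=.15)
robot.move_straight(L(185,.034),vel=.06,contact_N=15); st()
for i in range(2):
    c=robot.move_straight(L(171,.034),vel=.008,contact_N=14); st("press %s"%c)
    robot.move_straight(L(182,.034),vel=.02)
robot.move_straight(L(210,.036),vel=.1); robot.move_straight(L(260,.2),vel=.25)
robot.goto([.50,-.25,.25],DOWN)
for n in("scene","side"):
    P,C=cloud(robot.grab_frame(n)); Q=P[(abs(P[:,2]-.06)<.006)&(abs(P[:,0]-CX)<.034)&(P[:,1]>.05)&(P[:,1]<.28)]
    print(((Y0-np.percentile(Q[:,1],[1,99]))*1000).round(1))
st()
```

```text
t39.41 [0.5114 0.0957 0.034 ] F [-1.2 -0.8 -0.3] op-0.000 gf0.0
press True t40.81 [0.5112 0.1021 0.0339] F [-0.2 -0.8 -0.3] op0.000 gf0.7
press True t42.15 [0.5112 0.1019 0.034 ] F [-0.  -1.1  0.8] op0.000 gf0.7
[168.4   1.5]
[165.8   1.7]
 t44.88 [ 0.5008 -0.2477  0.2491] F [-0.6  1.1  0.6] op0.003 gf0.0
```

```bash
python3 -c "
from plant import robot
print(robot.close_job())"
```

```text
the job is handed in; nothing more can be done
None
```

The job is handed in: all three tins stand upright in single file in the lane, the top tin first and against the stop by force and depth readings, the bystanders looked unmoved in the pictures, and it took about 45 s of the 72 s.

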